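Run a cleaning stylus along the groove of a spare sealing bar

ROBOT

A 6-joint arm with a two-finger parallel gripper is mounted at the origin on the work surface; the furniture and walls round the work are solid. World frame = base frame: x ahead of the robot, y to its left, z up, the work surface at z = 0. Lengths are in mm, angles in rad, forces in N, time in s.
With the tool pointing down it reaches from about 275 to 1000 mm from the base axis. Payload 8.4 kg.
Tool frame: the origin (TCP) lies between the finger pads; the fingertips stand 11 mm ahead of it and the grasp point (between the pads) lies 8 mm behind it; z points along the fingers, y is the direction in which the jaws open and shut (so a half turn about z gives the same grasp; the last joint's range is limited). The gripper opens to 85 mm and grips with 20 to 120 N. Pads are 22 mm wide; open, the fingers measure 114 mm over their backs; the gripper's body (76 mm by 85 mm) begins 54 mm behind the grasp point. The pads swing forward as they close: fully open they stand 13 mm farther back than shut.
Start: joints at [-1.187, 0.353, 1.633, -0, 1.155, -0.002], TCP at [235.187, -579.064, 242.281] pointing down, gripper open.
Joint ranges: [-2.63, 2.63], [-0.92, 2.1], [0.06, 2.66], [-1.3, 4.44], [0, 2.69], [-3.02, 3.02]. Speed limits (rad/s): [2.22, 2.22, 2.79, 3.14, 3.14, 3.14].

INTERFACE

Orientations are given as [roll, pitch, yaw] about the fixed x, y, z axes, in that order (R = Rz(yaw) Ry(pitch) Rx(roll)).
In Python, from rig import r, eyes gives the robot as it stands. The module is installed in compiled form; this text tells all that it offers.
- The arm moves only by the tool servo_tool, never from a script. Its argument "rows" is a list of rows, each a list of 3 entries, a list of its own where there are three numbers: the shift along the world's x, y, z in cm, then the turn about the world's z in rad, then the finger opening in cm, from 0 to 8.54. A call has 1 to 5 rows; each row shifts and turns the commanded pose from where the row before left it; what a row does not reach is not made up. A row lasts 1/12 s, in which the tool goes at most 41.7 mm and 7.16 degrees, less where a joint would pass 70% of its speed; a pose out of reach is approached as far as the arm can. A call is refused whole if a number of a shift passes 4.17 or a number of a turn 0.125, either way. A call with a gripper value outside its range is refused whole. The fingers move at their own pace and stop on an object; "squeeze" is the grip in N (left out, the last holds). Time passes only in rows, so rows that do not move let the fingers close. It gives the time, the measured TCP pose, the force and the opening at its end, in the units of the state.
- r.sense(): the state, without advancing time (a new reading comes with each control period).
- eyes.grab_frame(name): name is "side" or "top" or "wrist"; returns a dict with "frame" (384x512x3 uint8, red, green, blue), "depth" (384x512 float32, mm along the optical axis (not along the pixel's ray), 0 where there is no reading), "vertical_fov" (degrees; the focal length in pixels is half the picture's height over the tangent of half this angle, whatever the lens; pixels are square), "cx", "cy" (the principal point, pixels), "D" ([k1, k2, p1, p2, k3] as OpenCV has them; the pictures are not rectified), "camera_from_world" (4x4, takes a point from world to camera coordinates); the wrist camera has in their place "hand_eye" (4x4, takes a point from camera to tool coordinates, whose origin is the TCP and whose axes are the flange's). Camera axes: x right, y down, z forward; pixel columns grow to the right and rows downward; lengths in mm; the calibration is good to about 2 mm. A picture is of the moment at which its call begins: read the wrist's pose just before it.
- r.sign_off(): hands the job in, once; it reports no verdict.
The state is a dict: "clock": time; "qpos": joint angles; "qvel": joint speeds; "joint_efforts": joint torques, N m; "eef_pos": TCP position; "tcp_rot": TCP orientation; "contact_force": force on the tool from outside, world axes, zero at the start; "wrist_torque": the same for the moment, N m; "opening": opening from 0.0 (shut) to 1.0 (fully open).
Only numpy, scipy, OpenCV 4.12 (cv2) and the standard library are available. Lean on these libraries where they do the work, as an engineer would, in place of code of your own. Each camera call takes 0.05 s, during which the arm holds its last target.

TASK

Take the cleaning stylus out of its wooden stand and run its tip slowly (about 3 cm a second) along the groove of the longer sealing bar, starting right beside the raised block at its closed end and finishing at the open end, in one pass with the tip down inside the groove all the way. Then put the stylus back upright in its stand, fully home, and let go. Do not let the tool touch the shorter bar.

Things in the scene. Friction and masses are not known exactly. Their poses are not given: they have to be found in the camera images.
- stylus_grip (a point): Cleaning stylus, loose, upright in the wooden stand; 134 mm long, 0.1 kg, round. From tip end up: steel shank 10 mm thick for 38 mm, cone widening to 26 mm at 55 mm, steel guard disc 48 mm across from 55 to 60 mm, round wooden handle 24 mm thick from 60 to 134 mm. This point: middle of the handle, on the axis, 97 mm above the tip end. z points up from tip to handle.
- stylus_tip (a point): The blunt lower end of that stylus's shank (8 mm wide), on the axis, 97 mm below the middle of the handle.
- stand: Light wooden block 90 x 90 x 62 mm, fixed to the table, with a round hole 35 mm wide straight down through its middle. The stylus stands in it, guard disc resting on the block's top, tip end 7 mm above the table. Origin: centre of the underside, z up. Between it and the bars stands a fixed bag sealer whose raised arm reaches 220 mm above the table: carry the stylus over it.
- long_bar: Longer aluminium sealing bar, fixed: 180 mm long (x), 50 wide (y), 30 high. A groove 24 mm wide (dark floor 16 mm above the table, lips at 30 mm) runs along the middle of its top, along x at y = 0, from a raised end block (14 mm thick, 45 mm high with its screws) at the closed -x end, where it begins at x = -76 mm, to the open +x end at x = 90 mm. Origin: centre of the underside, z up.
- short_bar: The shorter aluminium sealing bar, 110 mm long, otherwise the same as the long one; fixed to the table, not to be touched. Origin: centre of the underside, x along it, z up. The two bars may change places.
Mind the look-alikes: they are no part of the job. Leave any green look-alike of the part that bears stylus_grip alone.

How it is judged (in metres and radians):
On the way, in this order (a step that is already met when the one before it is completed fails the run):
1. the stylus tip is down in the long bar's groove at its closed end (x of stylus_tip in the frame of long_bar between -0.08 and -0.05 m and y of stylus_tip in the frame of long_bar between -0.012 and 0.012 m and z of stylus_tip in the frame of long_bar below 0.028 m), for 0.1 s.
2. the stylus tip is down in the long bar's groove a quarter of the way along (x of stylus_tip in the frame of long_bar between -0.04 and -0.02 m and y of stylus_tip in the frame of long_bar between -0.012 and 0.012 m and z of stylus_tip in the frame of long_bar below 0.028 m), for 0.1 s.
3. the stylus tip is down in the long bar's groove half-way along (x of stylus_tip in the frame of long_bar between -0.01 and 0.01 m and y of stylus_tip in the frame of long_bar between -0.012 and 0.012 m and z of stylus_tip in the frame of long_bar below 0.028 m), for 0.1 s.
4. the stylus tip is down in the long bar's groove three quarters along (x of stylus_tip in the frame of long_bar between 0.02 and 0.04 m and y of stylus_tip in the frame of long_bar between -0.012 and 0.012 m and z of stylus_tip in the frame of long_bar below 0.028 m), for 0.1 s.
5. the stylus tip is down in the long bar's groove at its open end (x of stylus_tip in the frame of long_bar between 0.06 and 0.1 m and y of stylus_tip in the frame of long_bar between -0.012 and 0.012 m and z of stylus_tip in the frame of long_bar below 0.028 m), for 0.1 s.
At the end, for the whole second after the job is handed in: The stylus stands at rest in the stand's hole: tip within 12 mm of the hole's axis, no more than 5 mm higher than fully seated, upright within 10 degrees, released (horizontal distance between stylus_tip and stand below 0.012 m and z of stylus_tip in the frame of stand below 0.012 m and angle between stylus_grip's own z axis and vertical below 0.17 rad and linear speed of stylus below 0.02 m/s); the robot touches nothing.
It fails at once if the stylus moves faster than 0.1 m/s while its tip is in the long bar's groove between the closed-end and open-end parts (x from -45 to +55 mm) (x of stylus_tip in the frame of long_bar between -0.045 and 0.055 m and y of stylus_tip in the frame of long_bar between -0.012 and 0.012 m and z of stylus_tip in the frame of long_bar below 0.028 m and linear speed of stylus above 0.1 m/s).
It fails at once if the stylus tip leaves the groove on the way: 34 to 50 mm above the table over the long bar, between x = -40 and +50 mm (x of stylus_tip in the frame of long_bar between -0.04 and 0.05 m and y of stylus_tip in the frame of long_bar between -0.02 and 0.02 m and z of stylus_tip in the frame of long_bar between 0.034 and 0.05 m).
It fails at once if the stylus touches the shorter bar (contact force between stylus and short_bar above 0.5 N).
It also fails if it takes over 67 s, if anything falls off the work surface, if the arm or the gripper's body presses on something with over 40 N, if the wrist force passes 120 N, or if a joint passes its speed limit or range.

## Working session

There is one attempt and no reset: what is moved stays moved. The work goes in short steps, Python scripts to look and compute and a tool call to move; the robot and the scene stay as the last step left them, time stands still between calls to the robot, and variables do not carry over. Pictures are saved under pics/ and viewed, and the job is handed in when it is done.

Besides the shell and the picture viewer there is one more tool, called in YAML: its name, and indented under it one key for each argument. servo_tool: Moves the arm, as the interface text tells. Its arguments: {"type":"object","properties":{"rows":{"type":"array"},"squeeze":{"type":"number"}},"required":["rows"]}

```bash
mkdir -p pics; ls; cat > h.py <<'E'
import numpy as np, cv2, pickle
from rig import r, eyes
E
python3 - <<'E'
from h import *
s=r.sense(); print(s)
for n in ["side","top","wrist"]:
    f=eyes.grab_frame(n); pickle.dump((s,f),open(f"{n}0.pkl","wb"))
    cv2.imwrite(f"pics/{n}0.png",f["frame"][:,:,::-1])
    print(n,f["vertical_fov"],f["cx"],f["cy"],f["D"]); print(f.get("camera_from_world",f.get("hand_eye")))
E
```

```text
pics
{'clock': 0.0, 'qpos': array([-1.18740967e+00,  3.53665450e-01,  1.63412113e+00, -3.83036972e-06,
        1.15522118e+00, -2.41480955e-03]), 'qvel': array([-1.52775667e-03,  1.03935054e-03,  4.60970797e-04,  1.05089008e-03,
        3.51977448e-05, -1.76733217e-03]), 'joint_efforts': array([-1.71861075e-06, -6.05262065e+01, -3.42072129e+01,  6.75211140e-05,
        9.49224952e-03,  4.32448121e-05]), 'eef_pos': array([ 235.00645103, -578.63688564,  241.55643642]), 'tcp_rot': array([-3.14017754e+00,  8.49248467e-08,  3.85803011e-01]), 'contact_force': array([ 0.00575963,  0.10405522, -0.92131214]), 'wrist_torque': array([-0.04771176,  0.01531465, -0.03999011]), 'opening': 1.0052711296697692}
side 42.30382447879446 264.1557230501587 183.46731278499536 [-0.08906268  0.          0.          0.          0.        ]
[[-9.91039064e-01 -1.33424746e-01  6.27773993e-03  4.18848586e+02]
 [-8.30091107e-02  5.78383665e-01 -8.11530544e-01  1.32128526e+02]
 [ 1.04647315e-01 -8.04779580e-01 -5.84276276e-01  1.04444811e+03]
 [ 0.00000000e+00  0.00000000e+00  0.00000000e+00  1.00000000e+00]]
top 49.356321731830214 263.9786663615659 192.01187500333117 [-0.13067984  0.          0.          0.          0.        ]
[[-1.31579895e-02 -9.99848467e-01 -1.13978535e-02 -3.28403938e+01]
 [-9.98888033e-01  1.36597366e-02 -4.51232735e-02  4.46390405e+02]
 [ 4.52721275e-02  1.07914479e-02 -9.98916402e-01  1.09162006e+03]
 [ 0.00000000e+00  0.00000000e+00  0.00000000e+00  1.00000000e+00]]
wrist 60.88987039376147 256.4556225247451 184.2345713138376 [-0.09554894  0.          0.          0.          0.        ]
[[-3.72283606e-04 -9.50346463e-01 -3.11193608e-01  8.03693359e+01]
 [ 9.99999928e-01 -3.78437811e-04 -4.06066939e-05 -4.90402981e-01]
 [-7.91769996e-05 -3.11193600e-01  9.50346535e-01 -1.32393439e+02]
 [ 0.00000000e+00  0.00000000e+00  0.00000000e+00  1.00000000e+00]]
```

View pics/top0.png

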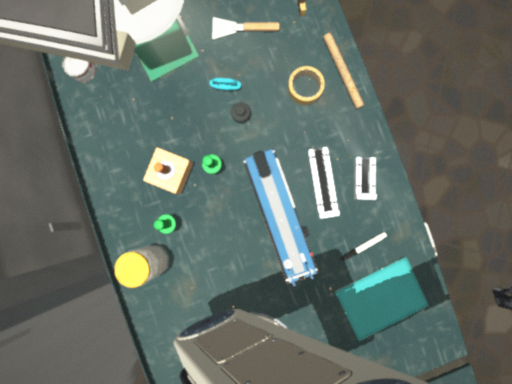

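View pics/side0.png

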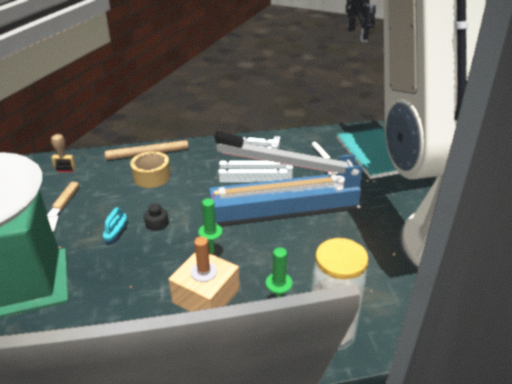

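View pics/wrist0.png

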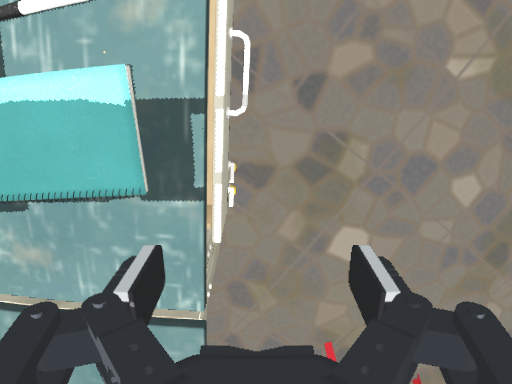

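The top view shows the wooden stand with the brown-handled stylus at (165,170). There are green look-alikes at (211,163) and (165,224), and the blue sealer runs from (262,155) to (300,275). The bars are at (323,183), longer, and (366,178), shorter. I'll confirm these in enlarged crops.

```bash
python3 - <<'E'
from h import *
s,f=pickle.load(open("top0.pkl","rb")); im=f["frame"][:,:,::-1]
a=cv2.resize(im[135:235,290:390],(400,400),interpolation=cv2.INTER_CUBIC)
b=cv2.resize(im[130:230,130:230],(400,400),interpolation=cv2.INTER_CUBIC)
cv2.imwrite("pics/crop1.png",np.hstack([b,a]))
s,f=pickle.load(open("side0.pkl","rb")); im=f["frame"][:,:,::-1]
cv2.imwrite("pics/crop2.png",cv2.resize(im[120:320,160:360],(600,600),interpolation=cv2.INTER_CUBIC))
E
```

```text
(no output)
```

View pics/crop1.png

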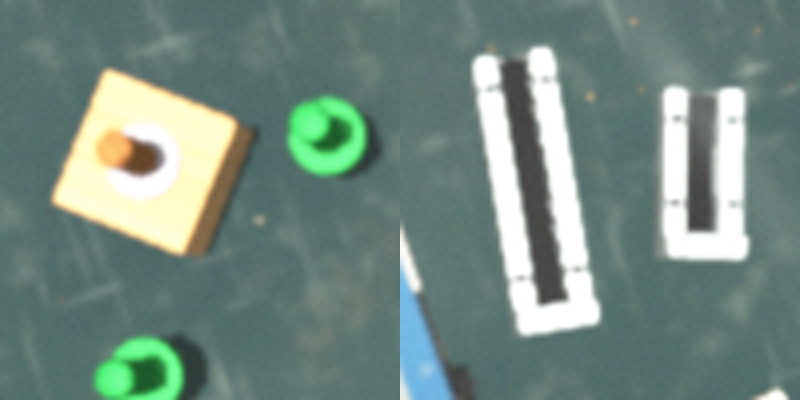

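View pics/crop2.png

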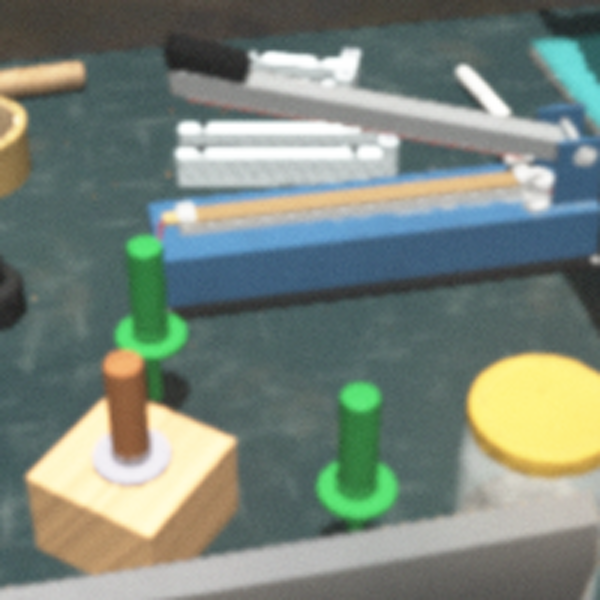

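```bash
cat >> h.py <<'E'
def K(f):
    fl=192/np.tan(np.radians(f["vertical_fov"])/2); return np.array([[fl,0,f["cx"]],[0,fl,f["cy"]],[0,0,1.]])
def Rpy(a):
    from scipy.spatial.transform import Rotation as R
    return R.from_euler('xyz',a).as_matrix()
def w2c(s,f):
    if "camera_from_world" in f: return f["camera_from_world"]
    T=np.eye(4);T[:3,:3]=Rpy(s["tcp_rot"]);T[:3,3]=s["eef_pos"]
    return np.linalg.inv(T@f["hand_eye"])
def back(s,f,px,z):
    M=w2c(s,f);Ri=M[:3,:3].T;c=-Ri@M[:3,3]
    u=cv2.undistortPoints(np.array(px,float).reshape(-1,1,2),K(f),np.array(f["D"])).reshape(-1,2)
    d=np.c_[u,np.ones(len(u))]@Ri.T
    return c+d*((z-c[2])/d[:,2])[:,None]
def backd(s,f,px):
    M=w2c(s,f);Ri=M[:3,:3].T;c=-Ri@M[:3,3]
    px=np.array(px,float).reshape(-1,2)
    u=cv2.undistortPoints(px.reshape(-1,1,2),K(f),np.array(f["D"])).reshape(-1,2)
    d=f["depth"][px[:,1].round().astype(int),px[:,0].round().astype(int)]
    return (np.c_[u,np.ones(len(u))]*d[:,None]-M[:3,3])@Ri.T
def proj(s,f,P):
    M=w2c(s,f); p,_=cv2.projectPoints(np.array(P,float).reshape(-1,3),cv2.Rodrigues(M[:3,:3])[0],M[:3,3],K(f),np.array(f["D"])); return p.reshape(-1,2)
E
python3 - <<'E'
from h import *
s,f=pickle.load(open("top0.pkl","rb")); im=f["frame"].astype(int)
def q(P):  # crop a
    return np.array(P)/4-0.375+[290,135]
o=np.array([[500,60],[527,60]],float)-[400,0]; c=np.array([[540,304],[567,302]],float)-[400,0]
print("groove floor open",back(s,f,q(o),16)); print("closed",back(s,f,q(c),16))
# white masks
hsv=cv2.cvtColor(f["frame"],cv2.COLOR_RGB2HSV)
m=((hsv[...,2]>180)&(hsv[...,1]<60)).astype(np.uint8); 
n,l,st,ce=cv2.connectedComponentsWithStats(m[135:235,290:390])
for i in range(1,n):
    if st[i,4]>100:
        ys,xs=np.where(l==i); px=np.c_[xs+290,ys+135].astype(np.float32)
        bx=cv2.boxPoints(cv2.minAreaRect(px)); print(st[i]); w=back(s,f,bx,30); print(w)
        rr=cv2.minAreaRect(w[:,:2].astype(np.float32)); print(rr, backd(s,f,px)[:,2].mean())
# stand top
m=((hsv[...,0]>8)&(hsv[...,0]<22)&(hsv[...,1]>50)&(hsv[...,2]>190)).astype(np.uint8)[130:230,130:230]
n,l,st,ce=cv2.connectedComponentsWithStats(m)
for i in range(1,n):
    if st[i,4]>100:
        ys,xs=np.where(l==i); px=np.c_[xs+130,ys+130]
        w=back(s,f,px,62)[:,:2].astype(np.float32); print("stand",st[i],cv2.minAreaRect(w))
def qb(P): return np.array(P)/4-0.375+[130,130]
print("disc",back(s,f,qb([[142,160]]),67),"handle top",back(s,f,qb([[113,148]]),141))
# sealer heights
px=np.array([[x,y] for y in range(130,300) for x in range(235,330)]); d=backd(s,f,px); 
ok=f["depth"][px[:,1],px[:,0]]>0; ok&=d[:,2]>40; d=d[ok]
print("max z",np.percentile(d[:,2],[50,90,99,100])); print(d[d[:,2]>180].mean(0), d.min(0),d.max(0))
E
```

```text
groove floor open [[ 555.75007825 -173.99517091   16.        ]
 [ 555.54739501 -191.86183034   16.        ]]
closed [[ 394.65231153 -197.1254709    16.        ]
 [ 395.69608644 -214.91569956   16.        ]]
[ 18  12  32  72 998]
[[ 554.3127504  -150.61973321   30.        ]
 [ 563.70612893 -206.07688059   30.        ]
 [ 382.00781253 -234.89572187   30.        ]
 [ 373.01178083 -179.81645851   30.        ]]
((468.35894775390625, -192.94662475585938), (184.093505859375, 56.24518966674805), 9.148370742797852) 28.272268175300425
[ 65  21  22  44 628]
[[ 535.84851395 -277.89369061   30.        ]
 [ 535.34813472 -333.52686078   30.        ]
 [ 422.80374293 -330.38739206   30.        ]
 [ 423.60979778 -275.07962923   30.        ]]
((479.4789733886719, -304.30322265625), (55.62824249267578, 113.1681900024414), 88.56378173828125) 31.51350036693713
disc [[503.48060395 210.10097623  67.        ]] handle top [[503.27082673 209.01200099 141.        ]]
max z [ 53.69946616 173.1495848  214.1094109  218.98479093]
[497.20597238 -35.48508148 205.39580915] [ 214.72274002 -204.94996413   40.04911032] [551.41844637   8.08820615 218.98479093]
```

servo_tool:
  rows:
    - [[1.5, 2.6, 1.0], 0, 8.54]
    - [[1.6, 2.8, 1.0], 0, 8.54]
    - [[1.6, 2.8, 1.0], 0, 8.54]
    - [[1.6, 2.8, 0.8], 0, 8.54]
    - [[1.6, 2.8, 0.8], 0, 8.54]

```text
clock: 0.57
eef_pos: [314.5, -439.7, 288.5]
tcp_rot: [-3.141, 0.0, 0.385]
contact_force: [0.5, -1.1, -0.8]
opening: 1.0
```

servo_tool:
  rows:
    - [[1.6, 2.8, 0.5], 0, 8.54]
    - [[1.6, 2.8, 0.5], 0, 8.54]
    - [[1.6, 2.8, 0.2], 0, 8.54]
    - [[1.6, 2.8, 0], 0, 8.54]
    - [[1.6, 2.8, 0], 0, 8.54]

```text
clock: 0.98
eef_pos: [394.6, -299.6, 300.4]
tcp_rot: [3.141, -0.0, 0.386]
contact_force: [0.6, 0.2, -0.2]
opening: 1.003
```

servo_tool:
  rows:
    - [[1.6, 2.8, 0], 0, 8.54]
    - [[1.6, 2.8, 0], 0, 8.54]
    - [[1.6, 2.8, 0], 0, 8.54]
    - [[1.6, 2.0, 0], 0, 8.54]
    - [[0, 0, 0], 0, 8.54]

```text
clock: 1.4
eef_pos: [460.2, -193.9, 300.2]
tcp_rot: [-3.141, -0.001, 0.388]
contact_force: [-0.2, -1.1, 0.5]
opening: 0.998
```

```bash
cat >> h.py <<'E'
def snap(n,tag):
    s=r.sense(); f=eyes.grab_frame(n); pickle.dump((s,f),open(f"{tag}.pkl","wb")); cv2.imwrite(f"pics/{tag}.png",f["frame"][:,:,::-1]); return s,f
E
python3 - <<'E'
from h import *
s,f=snap("wrist","w1"); print(s["clock"],s["eef_pos"],s["tcp_rot"],s["qpos"],s["contact_force"],s["qvel"])
E
```

```text
1.4 [ 460.17609847 -193.87956001  300.24289405] [-3.14077170e+00 -1.42184592e-03  3.88498665e-01] [-4.02805157e-01  9.94677631e-02  1.82787108e+00  1.69524153e-03
  1.21383876e+00  7.78899890e-01] [-0.15500488 -1.09046327  0.50791265] [-0.06020823 -0.00536644  0.01300847 -0.03602001  0.00713    -0.08493261]
```

View pics/w1.png

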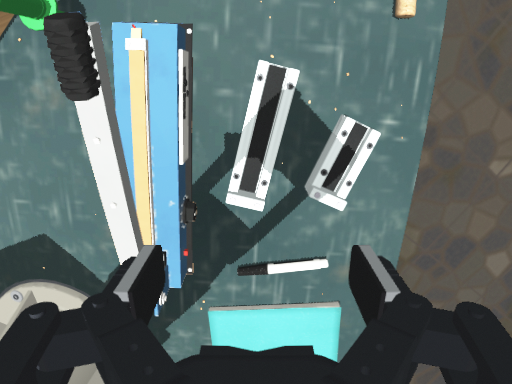

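The wrist view shows the long bar from (280,63) at the open end to (246,203) at its block, the short bar at (343,162), and the sealer at left. I'll measure both bars here.

```bash
cat > bar.py <<'E'
from h import *
from scipy.optimize import minimize
def fitbar(s,f,roi,L,init,dark=90,full=True):
    hsv=cv2.cvtColor(f["frame"],cv2.COLOR_RGB2HSV)
    x0,y0,x1,y1=roi
    # soft: gray value; model predicts bright top (not groove)
    sat=hsv[...,1].astype(float);v=hsv[...,2].astype(float)
    br=np.clip((v-100)/80,0,1)*(sat<70); br=cv2.GaussianBlur(br,(0,0),1)
    hx=L/2
    def model(p):
        x,y,a=p;c,sn=np.cos(a),np.sin(a)
        W=lambda P,z:proj(s,f,[[x+c*u-sn*w,y+sn*u+c*w,z] for u,w in P])
        m=np.zeros((384*4,512*4),np.float32)
        def fill(q,val): cv2.fillPoly(m,[((q+0.5)*4*16).round().astype(np.int32)],val,shift=4)
        fill(W([(-hx,-25),(hx,-25),(hx,25),(-hx,25)],30),1)
        fill(W([(-hx+14,-12),(hx,-12),(hx,12),(-hx+14,12)],30),0)
        m=cv2.resize(m,(512,384),interpolation=cv2.INTER_AREA); return cv2.GaussianBlur(m,(0,0),1)
    cost=lambda p:((model(p)-br)[y0:y1,x0:x1]**2).mean()
    sc=np.array([1,1,0.01]); best=None
    for d in [(0,0,0),(3,3,2),(-3,3,-2),(3,-3,0)]:
        o=minimize(lambda q:cost(init+q*sc),d,method="Nelder-Mead",options=dict(xatol=.05,fatol=1e-7,initial_simplex=np.array(d)+np.array([[0,0,0],[4,0,0],[0,4,0],[0,0,4]])))
        if best is None or o.fun<best.fun: best=o
    p=init+best.x*sc; return p,best.fun,model(p)
E
python3 - <<'E'
from bar import *
for tag,roi in (("w1",(205,40,312,225)),("top0",(303,140,345,225))):
    s,f=pickle.load(open(tag+".pkl","rb")); s=s
    p,c,m=fitbar(s,f,roi,180,np.array([468,-193,np.radians(8.5)])); print(tag,p,np.degrees(p[2]),c)
    x0,y0,x1,y1=roi
    im=f["frame"][:,:,::-1].copy(); e=cv2.Canny((m*255).astype(np.uint8),60,160)>0; im[e]=(0,0,255)
    cv2.imwrite(f"pics/fit_{tag}.png",cv2.resize(im[y0:y1,x0:x1],None,fx=3,fy=3,interpolation=cv2.INTER_NEAREST))
for tag,roi in (("w1",(295,105,390,220)),("top0",(345,145,390,210))):
    s,f=pickle.load(open(tag+".pkl","rb"))
    p,c,m=fitbar(s,f,roi,110,np.array([479,-304,np.radians(-1.)])); print("short",tag,p,c)
# wrist depth / sealer extents
s,f=pickle.load(open("top0.pkl","rb"))
px=np.array([[x,y] for y in range(130,300) for x in range(235,330)]); d=backd(s,f,px)
d=d[(f["depth"][px[:,1],px[:,0]]>0)]
for xx in range(280,580,40):
    k=d[(abs(d[:,0]-xx)<20)&(d[:,2]>40)&(d[:,1]>-140)]
    if len(k): print(xx,"y",k[:,1].min().round(),k[:,1].max().round(),"zmax",k[:,2].max().round())
E
```

```text
w1 [ 4.68832181e+02 -1.93822570e+02  1.48718228e-01] 8.520926788595133 0.05169694324049183
top0 [ 4.68642950e+02 -1.93102416e+02  1.52491887e-01] 8.737141548797869 0.07228046085449717
short w1 [ 4.79591644e+02 -3.02759286e+02 -1.93581386e-02] 0.09008323350402879
short top0 [ 4.79478395e+02 -3.02842593e+02 -2.74841567e-02] 0.0886547084408102
280 y -140.0 -70.0 zmax 122.0
320 y -140.0 -58.0 zmax 134.0
360 y -140.0 -44.0 zmax 151.0
400 y -117.0 -29.0 zmax 164.0
440 y -108.0 -14.0 zmax 178.0
480 y -96.0 -2.0 zmax 212.0
520 y -84.0 8.0 zmax 219.0
560 y -61.0 -41.0 zmax 57.0
```

View pics/fit_w1.png

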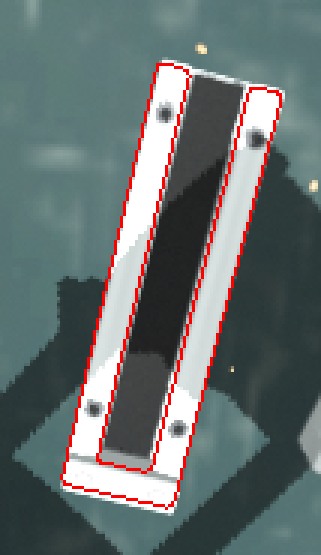

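servo_tool:
  rows:
    - [[0.4, 2.8, 0], 0, 8.54]
    - [[0.4, 3.4, 0], 0, 8.54]
    - [[0.4, 3.4, 0], 0, 8.54]
    - [[0.4, 3.4, 0], 0, 8.54]
    - [[0.4, 3.4, 0], 0, 8.54]

```text
clock: 1.87
eef_pos: [477.7, -32.6, 300.2]
tcp_rot: [3.141, 0.0, 0.385]
contact_force: [0.1, -0.4, -0.1]
opening: 0.996
```

servo_tool:
  rows:
    - [[0.4, 3.4, 0], 0, 8.54]
    - [[0.4, 3.4, 0], 0, 8.54]
    - [[0.4, 3.4, 0], 0, 8.54]
    - [[0.4, 3.4, 0], 0, 8.54]
    - [[0.4, 3.4, 0], 0, 8.54]

```text
clock: 2.28
eef_pos: [498.1, 137.5, 300.3]
tcp_rot: [3.141, 0.0, 0.385]
contact_force: [0.6, -0.4, -0.6]
opening: 0.998
```

servo_tool:
  rows:
    - [[0.3, 3.4, 0], 0, 8.54]
    - [[0, 2.4, 0], 0, 8.54]
    - [[0, 0, 0], 0, 8.54]
    - [[0, 0, 0], 0, 8.54]

```text
clock: 2.62
eef_pos: [501.1, 194.9, 299.9]
tcp_rot: [3.141, 0.001, 0.388]
contact_force: [1.1, -1.0, 0.1]
opening: 1.001
```

```bash

python3 - <<'E'
from h import *
s,f=snap("wrist","w2"); print(s["clock"],s["eef_pos"],s["tcp_rot"],s["qpos"],abs(s["qvel"]).max())
E
```

```text
2.6167 [501.0714638  194.8965732  299.88047907] [3.14110346e+00 9.72841643e-04 3.87510452e-01] [ 3.68475949e-01  1.64254771e-01  1.75300112e+00 -5.39504226e-04
  1.22530016e+00  1.55194454e+00] 0.031476181990954255
```

View pics/w2.png

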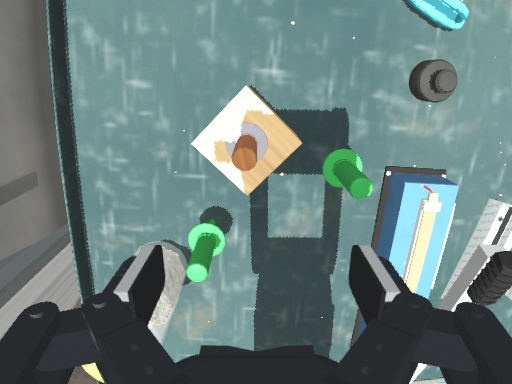

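```bash

python3 - <<'E'
from h import *
s,f=pickle.load(open("w2.pkl","rb"))
im=f["frame"][:,:,::-1]
cv2.imwrite("pics/c3.png",cv2.resize(im[75:205,180:310],(780,780)[:2] if 0 else (598,598),interpolation=cv2.INTER_CUBIC))
x,y=503.4,209.5
for g in [(503.4,209.5)]:
    print(proj(s,f,[[*g,141],[*g,67],[*g,104]]))
q=np.array([[249,84],[302,141],[249,196],[191,141]])
w=back(s,f,q,62); print(w, w.mean(0)) 
E
```

```text
[[243.12351924 160.57646739]
 [245.63101729 144.71296877]
 [244.50884775 151.8060645 ]]
[[566.53408175 230.78704621  62.        ]
 [530.90727187 151.04216986  62.        ]
 [445.60924913 182.40675567  62.        ]
 [482.89115655 269.11552468  62.        ]] [506.48543983 208.33787411  62.        ]
```

View pics/c3.png

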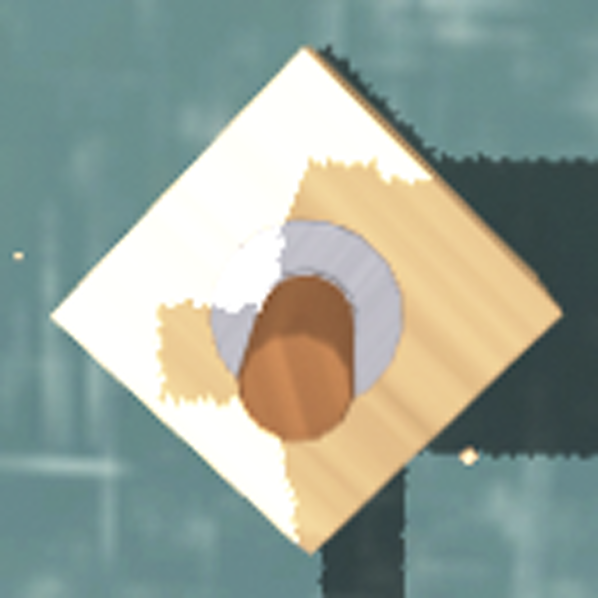

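```bash

python3 - <<'E'
from h import *
s,f=pickle.load(open("w2.pkl","rb"))
b=lambda q,z:back(s,f,np.array(q)/4.6+[180-.39,75-.39],z)
print("top",b([[297,387]],141),"disc",b([[306,315]],67))
w=b([[307,46],[562,313],[310,554],[51,316]],62);print("stand",w,w.mean(0))
print("green tops",back(s,f,[[364,188],[197,270]],134))
print("green disc",back(s,f,[[343,169],[207,239]],60))
E
```

```text
top [[505.372736   209.24155722 141.        ]] disc [[505.34876362 209.66315561  67.        ]]
stand [[564.84158225 233.23109503  62.        ]
 [529.06159722 150.47529448  62.        ]
 [445.83910867 185.09450716  62.        ]
 [480.21371504 268.57146888  62.        ]] [504.98900079 209.34309139  62.        ]
green tops [[520.73215835  90.11658585 134.        ]
 [372.02957394 210.98248358 134.        ]]
green disc [[518.75797043  91.3284271   60.        ]
 [370.33817614 210.12922025  60.        ]]
```

servo_tool:
  rows:
    - [[0.37, 1.44, 0], 0, 8.54]
    - [[0, 0, -2.5], 0, 8.54]
    - [[0, 0, -2.5], 0, 8.54]
    - [[0, 0, -2.5], 0, 8.54]
    - [[0, 0, -2.5], 0, 8.54]

```text
clock: 3.08
eef_pos: [505.4, 208.5, 199.5]
tcp_rot: [3.141, -0.001, 0.384]
contact_force: [0.9, -0.8, -0.0]
opening: 1.001
```

servo_tool:
  rows:
    - [[0, 0, -1.5], 0, 8.54]
    - [[0, 0, 0], 0, 8.54]

```text
clock: 3.25
eef_pos: [503.3, 207.7, 182.1]
tcp_rot: [3.141, 0.006, 0.384]
contact_force: [-0.4, 0.1, -0.5]
opening: 0.998
```

```bash

python3 - <<'E'
from h import *
s,f=snap("wrist","w3"); print(s["clock"],s["eef_pos"],s["tcp_rot"])
p=s["eef_pos"]; R=Rpy(s["tcp_rot"]); print("tool y",R[:,1])
print(proj(s,f,[[504.8,209.3,141]]))
E
```

```text
3.25 [503.26216729 207.65165047 182.11087103] [3.14143976 0.00551074 0.38419727]
tool y [ 3.74815828e-01 -9.27099278e-01  1.52895941e-04]
[[255.67562871 219.120592  ]]
```

View pics/w3.png

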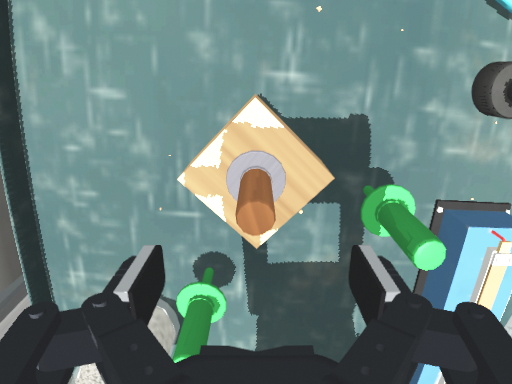

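servo_tool:
  rows:
    - [[0, 0, -2.0], 0, 8.54]
    - [[0, 0, -2.0], 0, 8.54]
    - [[0, 0, -2.0], 0, 8.54]
    - [[0, 0, -2.0], 0, 8.54]
    - [[0, 0, -0.8], 0, 8.54]

```text
clock: 3.72
eef_pos: [505.0, 208.9, 96.6]
tcp_rot: [3.142, 0.001, 0.385]
contact_force: [-0.4, -0.7, -0.3]
opening: 1.003
```

servo_tool:
  rows:
    - [[0, 0, 0], 0, 8.54]
    - [[0, 0, 0], 0, 8.54]

```text
clock: 3.88
eef_pos: [505.6, 209.4, 98.3]
tcp_rot: [3.142, -0.001, 0.385]
contact_force: [0.2, 0.4, -0.2]
opening: 0.999
```

```bash

python3 - <<'E'
from h import *
s,f=snap("wrist","w4"); print(s["clock"],s["eef_pos"],s["tcp_rot"],s["contact_force"])
print(proj(s,f,[[504.8,209.3,141]]))
E
```

```text
3.8833 [505.64449429 209.36482285  98.29990973] [ 3.14158149e+00 -8.46998557e-04  3.85330223e-01] [ 0.24135501  0.44107926 -0.23806586]
[[257.19764435 326.94040527]]
```

View pics/w4.png

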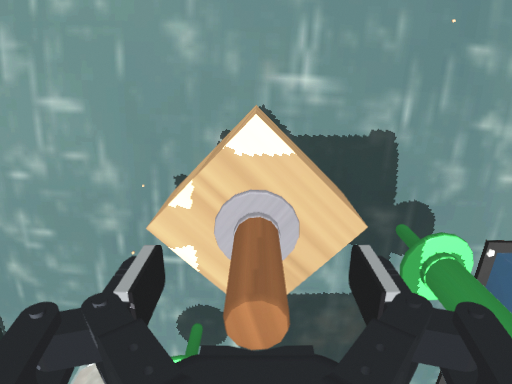

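The brown handle stands centred between the pads at (257,325), so I'm closing now.

servo_tool:
  rows:
    - [[0, 0, 0], 0, 0]
    - [[0, 0, 0], 0, 0]
    - [[0, 0, 0], 0, 0]
    - [[0, 0, 0], 0, 0]
    - [[0, 0, 0], 0, 0]
  squeeze: 50

```text
clock: 4.35
eef_pos: [505.0, 209.4, 97.6]
tcp_rot: [3.142, -0.001, 0.386]
contact_force: [-0.6, -0.7, -0.2]
opening: 0.296
```

servo_tool:
  rows:
    - [[0, 0, 0], 0, 0]
    - [[0, 0, 0], 0, 0]
    - [[0, 0, 0], 0, 0]
    - [[0, 0, 0], 0, 0]

```text
clock: 4.68
eef_pos: [505.1, 209.3, 97.7]
tcp_rot: [3.142, -0.0, 0.386]
contact_force: [-1.0, -1.2, 6.3]
opening: 0.27
```

```bash

python3 - <<'E'
from h import *
s=r.sense(); print(s["clock"],s["eef_pos"],s["tcp_rot"],s["contact_force"],s["opening"]*85)
E
```

```text
4.6833 [505.06738516 209.33851724  97.66536955] [ 3.14152219e+00 -3.33291517e-04  3.85832724e-01] [-0.96994201 -1.16941738  6.34573722] 22.954843694181395
```

servo_tool:
  rows:
    - [[0, 0, 0.5], 0, 0]
    - [[0, 0, 1.5], 0, 0]
    - [[0, 0, 2.2], 0, 0]
    - [[0, 0, 2.8], 0, 0]
    - [[0, 0, 2.8], 0, 0]

```text
clock: 5.1
eef_pos: [504.2, 209.1, 195.9]
tcp_rot: [-3.142, 0.002, 0.386]
contact_force: [0.2, 0.3, -1.3]
opening: 0.272
```

servo_tool:
  rows:
    - [[0, 0, 2.8], 0, 0]
    - [[0, 0, 2.8], 0, 0]
    - [[0, 0, 2.8], 0, 0]
    - [[0, 0, 2.8], 0, 0]
    - [[0, 0, 2.8], 0, 0]

```text
clock: 5.52
eef_pos: [504.4, 209.2, 336.7]
tcp_rot: [-3.141, 0.0, 0.386]
contact_force: [-0.4, 0.7, -1.7]
opening: 0.269
```

servo_tool:
  rows:
    - [[0, 0, 0.8], 0, 0]
    - [[0, 0, 0], 0, 0]
    - [[0, 0, 0], 0, 0]

```text
clock: 5.77
eef_pos: [504.5, 209.2, 342.5]
tcp_rot: [-3.142, 0.001, 0.386]
contact_force: [-0.3, -0.2, -1.7]
opening: 0.27
```

```bash

python3 - <<'E'
from h import *
s,f=snap("side","s5"); print(s["clock"],s["eef_pos"],s["tcp_rot"],s["contact_force"],s["opening"]*85)
p=s["eef_pos"]; tip=p+[0,0,-90.7]
q=proj(s,f,[tip,tip+[0,0,57.5],tip+[0,0,134]]);print(q)
im=f["frame"][:,:,::-1]; x,y=q[0].astype(int)
x0=max(0,x-75);y0=max(0,y-110)
im=im.copy()
cv2.imwrite("pics/c5.png",cv2.resize(im[y0:y0+150,x0:x0+150],(600,600),interpolation=cv2.INTER_CUBIC)); print(x0,y0)
E
```

```text
5.7667 [504.50461214 209.22677046 342.45902002] [-3.14157036e+00  5.87674553e-04  3.85830091e-01] [-0.26956563 -0.16738913 -1.6596598 ] 22.922081163067297
[[196.05188293 187.87356918]
 [193.26018395 157.18358711]
 [189.23170637 111.94253683]]
121 77
```

View pics/c5.png

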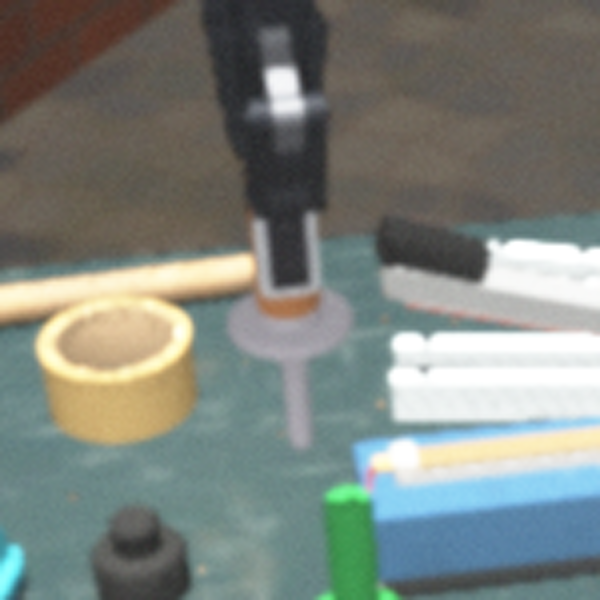

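Stylus is hanging straight with its tip within about 1 px of prediction. I'm carrying it over the sealer.

servo_tool:
  rows:
    - [[-0.4, -1.6, 0], 0, 0]
    - [[-0.7, -2.8, 0], 0, 0]
    - [[-0.8, -3.3, 0], 0, 0]
    - [[-0.8, -3.3, 0], 0, 0]
    - [[-0.8, -3.3, 0], 0, 0]

```text
clock: 6.23
eef_pos: [468.1, 64.5, 341.3]
tcp_rot: [-3.141, 0.003, 0.387]
contact_force: [0.4, -0.9, -1.2]
opening: 0.267
```

servo_tool:
  rows:
    - [[-0.8, -3.3, 0], 0, 0]
    - [[-0.8, -3.3, 0], 0, 0]
    - [[-0.8, -3.3, 0], 0, 0]
    - [[-0.8, -3.3, 0], 0, 0]
    - [[-0.8, -3.3, 0], 0, 0]

```text
clock: 6.65
eef_pos: [427.9, -100.3, 341.6]
tcp_rot: [-3.14, 0.002, 0.386]
contact_force: [2.0, -0.2, -0.4]
opening: 0.271
```

servo_tool:
  rows:
    - [[-0.8, -3.3, 0], 0, 0]
    - [[-0.8, -3.3, 0], 0, 0]
    - [[-0.8, -2.4, 0], 0, 0]
    - [[0, -0.7, 0], 0, 0]
    - [[0, 0, 0], 0, 0]

```text
clock: 7.07
eef_pos: [404.5, -197.0, 341.8]
tcp_rot: [-3.14, 0.002, 0.383]
contact_force: [0.5, 0.8, -1.0]
opening: 0.266
```

servo_tool:
  rows:
    - [[0, 0, 0], 0, 0]
    - [[0, 0, 0], 0, 0]

```text
clock: 7.23
eef_pos: [405.7, -194.7, 342.6]
tcp_rot: [-3.14, 0.001, 0.386]
contact_force: [-0.2, -0.5, -0.8]
opening: 0.272
```

servo_tool:
  rows:
    - [[-0.2, -0.85, 0], 0, 0]
    - [[0, 0, -2.2], 0, 0]
    - [[0, 0, -3.0], 0, 0]
    - [[0, 0, -3.0], 0, 0]
    - [[0, 0, -3.0], 0, 0]

```text
clock: 7.65
eef_pos: [404.2, -203.7, 230.4]
tcp_rot: [3.141, -0.001, 0.388]
contact_force: [0.7, 0.3, -1.8]
opening: 0.266
```

servo_tool:
  rows:
    - [[0, 0, -3.0], 0, 0]
    - [[0, 0, -2.4], 0, 0]
    - [[0, 0, -0.8], 0, 0]
    - [[0, 0, 0], 0, 0]
    - [[0, 0, 0], 0, 0]

```text
clock: 8.07
eef_pos: [404.4, -204.1, 169.9]
tcp_rot: [3.141, -0.0, 0.387]
contact_force: [0.3, -0.4, -0.2]
opening: 0.265
```

```bash

python3 - <<'E'
from h import *
s,f=snap("wrist","w6"); print(s["clock"],s["eef_pos"],s["tcp_rot"],s["contact_force"],abs(s["qvel"]).max())
tip=s["eef_pos"]+[0,0,-90.7]; print(tip, proj(s,f,[tip, [tip[0],tip[1],16]]))
a=.15; d=np.array([tip[0]-468.8,tip[1]+193.5]); print("bar xy",d@[np.cos(a),np.sin(a)],d@[-np.sin(a),np.cos(a)])
s2,f2=snap("side","s6")
print(proj(s2,f2,[tip]))
E
```

```text
8.0667 [ 404.41654129 -204.12115907  169.90463536] [ 3.14145818e+00 -8.97263828e-05  3.86684947e-01] [ 0.31762594 -0.42339735 -0.22388705] 0.023408457684423803
[ 404.41654129 -204.12115907   79.20463536] [[257.12938695 193.82742916]
 [256.97828761 170.27030921]]
bar xy -65.2477080458781 -0.8805510660974679
[[283.00519064 148.97815841]]
```

View pics/w6.png

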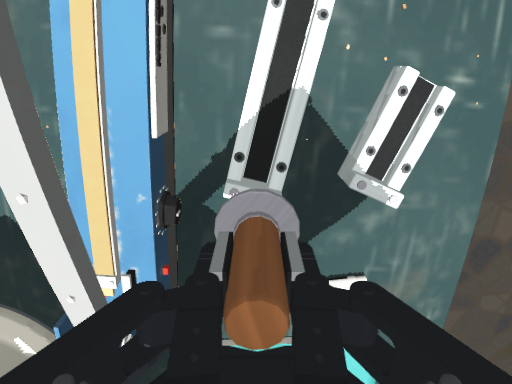

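View pics/s6.png

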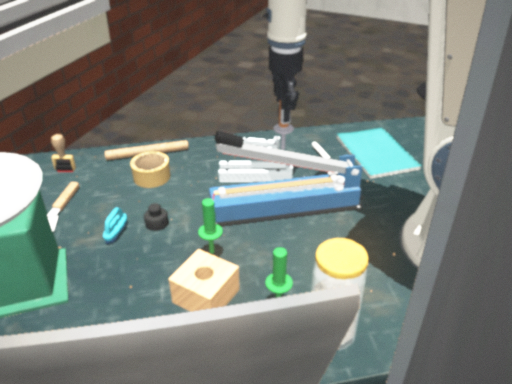

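```bash

python3 - <<'E'
from h import *
s,f=pickle.load(open("w6.pkl","rb")); a=.15
def W(x,y,z): return [468.8+x*np.cos(a)-y*np.sin(a),-193.5+x*np.sin(a)+y*np.cos(a),z]
S=5;x0,y0=210,90
im=cv2.resize(f["frame"][y0:y0+115,x0:x0+115,::-1],None,fx=S,fy=S,interpolation=cv2.INTER_CUBIC)
for y,z,c in [(12,30,(0,0,255)),(-12,30,(0,0,255)),(25,30,(0,255,0)),(-25,30,(0,255,0)),(0,16,(255,0,0)),(12,16,(255,0,255)),(-12,16,(255,0,255))]:
    p=(proj(s,f,[W(-76,y,z),W(10,y,z)])-[x0,y0]+.5)*S; cv2.line(im,*[tuple(int(v) for v in q) for q in p],c,1)
for x,z in ((-76,45),(-90,45),(-76,16)):
    p=(proj(s,f,[W(x,-25,z),W(x,25,z)])-[x0,y0]+.5)*S; cv2.line(im,*[tuple(int(v) for v in q) for q in p],(0,255,255),1)
cv2.imwrite("pics/c6.png",im)
E
```

```text
(no output)
```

View pics/c6.png

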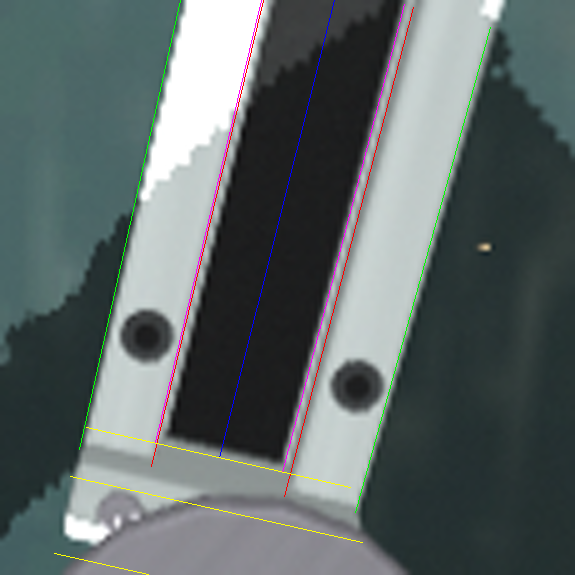

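servo_tool:
  rows:
    - [[0, 0, -1.0], 0, 0]
    - [[0, 0, -1.4], 0, 0]
    - [[0, 0, -1.2], 0, 0]
    - [[0, 0, -0.7], 0, 0]
    - [[0, 0, -0.5], 0, 0]

```text
clock: 8.58
eef_pos: [403.9, -204.2, 120.8]
tcp_rot: [3.142, -0.0, 0.386]
contact_force: [-1.2, -0.6, -1.1]
opening: 0.264
```

servo_tool:
  rows:
    - [[0, 0, -0.4], 0, 0]
    - [[0, 0, -0.4], 0, 0]
    - [[0, 0, -0.2], 0, 0]
    - [[0, 0, 0], 0, 0]
    - [[0, 0, 0], 0, 0]

```text
clock: 9.0
eef_pos: [404.1, -204.3, 111.5]
tcp_rot: [3.141, -0.0, 0.386]
contact_force: [-0.6, -0.5, -0.6]
opening: 0.265
```

```bash
cat >> h.py <<'E'
def tipbar():
    s=r.sense(); tip=s["eef_pos"]+[0,0,-90.7]; a=.15; d=np.array([tip[0]-468.8,tip[1]+193.5]); print(s["clock"],s["eef_pos"],"bar xyz",d@[np.cos(a),np.sin(a)],d@[-np.sin(a),np.cos(a)],tip[2],"F",s["contact_force"])
E
python3 -c "
from h import *
tipbar()"
```

```text
9.0 [ 404.05279235 -204.25371166  111.45674209] bar xyz -65.62718089212254 -0.9572572788282515 20.756742089669302 F [-0.58962296 -0.48195313 -0.6488999 ]
```

servo_tool:
  rows:
    - [[0.25, 0.04, 0], 0, 0]
    - [[0.25, 0.04, 0], 0, 0]
    - [[0.25, 0.04, 0], 0, 0]
    - [[0.25, 0.04, 0], 0, 0]
    - [[0.25, 0.04, 0], 0, 0]

```text
clock: 9.42
eef_pos: [416.8, -202.2, 111.4]
tcp_rot: [3.141, -0.0, 0.386]
contact_force: [-0.4, -0.4, -2.2]
opening: 0.271
```

servo_tool:
  rows:
    - [[0.25, 0.04, 0], 0, 0]
    - [[0.25, 0.04, 0], 0, 0]
    - [[0.25, 0.04, 0], 0, 0]
    - [[0.25, 0.04, 0], 0, 0]
    - [[0.25, 0.03, 0], 0, 0]

```text
clock: 9.83
eef_pos: [429.1, -200.2, 111.3]
tcp_rot: [-3.142, 0.0, 0.386]
contact_force: [-0.0, -0.2, -0.8]
opening: 0.268
```

```bash
python3 -c "
from h import *
tipbar()
s,f=snap('wrist','w7')"
```

```text
9.8333 [ 429.1296241  -200.20683659  111.25781767] bar xyz -40.227177475444144 -0.7032591575576069 20.557817665831195 F [-0.01158137 -0.24053886 -0.82440051]
```

View pics/w7.png

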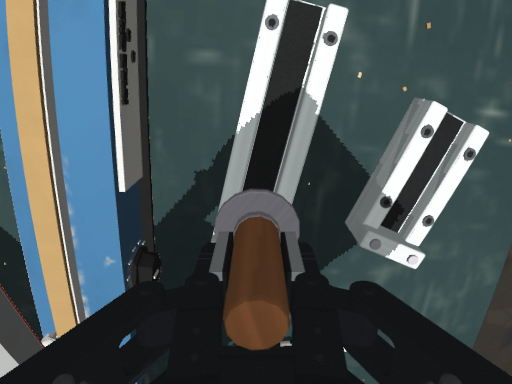

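The shank is following the groove's middle with no lateral force, so I'm continuing the pass.

servo_tool:
  rows:
    - [[0.25, 0.04, 0], 0, 0]
    - [[0.25, 0.04, 0], 0, 0]
    - [[0.25, 0.04, 0], 0, 0]
    - [[0.25, 0.04, 0], 0, 0]
    - [[0.25, 0.03, 0], 0, 0]

```text
clock: 10.3
eef_pos: [441.7, -198.3, 111.3]
tcp_rot: [-3.142, -0.0, 0.386]
contact_force: [-0.6, 0.4, -0.6]
opening: 0.268
```

servo_tool:
  rows:
    - [[0.25, 0.04, 0], 0, 0]
    - [[0.25, 0.04, 0], 0, 0]
    - [[0.25, 0.04, 0], 0, 0]
    - [[0.25, 0.03, 0], 0, 0]
    - [[0.25, 0.03, 0], 0, 0]

```text
clock: 10.72
eef_pos: [454.2, -196.6, 111.3]
tcp_rot: [3.142, -0.0, 0.386]
contact_force: [0.6, -0.7, -0.9]
opening: 0.267
```

servo_tool:
  rows:
    - [[0.25, 0.04, 0], 0, 0]
    - [[0.25, 0.04, 0], 0, 0]
    - [[0.25, 0.04, 0], 0, 0]
    - [[0.25, 0.04, 0], 0, 0]
    - [[0.25, 0.03, 0], 0, 0]

```text
clock: 11.13
eef_pos: [466.6, -194.6, 111.3]
tcp_rot: [-3.142, 0.0, 0.386]
contact_force: [0.1, -0.0, -0.9]
opening: 0.267
```

servo_tool:
  rows:
    - [[0.25, 0.04, 0], 0, 0]
    - [[0.25, 0.04, 0], 0, 0]
    - [[0.25, 0.04, 0], 0, 0]
    - [[0.25, 0.03, 0], 0, 0]
    - [[0.25, 0.03, 0], 0, 0]

```text
clock: 11.55
eef_pos: [479.1, -192.8, 111.3]
tcp_rot: [3.142, -0.0, 0.386]
contact_force: [-1.0, 0.2, -0.7]
opening: 0.271
```

```bash
python3 -c "
from h import *
tipbar()
s,f=snap('wrist','w8')"
```

```text
11.55 [ 479.14033655 -192.84051359  111.27866039] bar xyz 10.322778130342314 -0.8931594979618424 20.578660394742897 F [-1.00467982  0.16949616 -0.65072935]
```

View pics/w8.png

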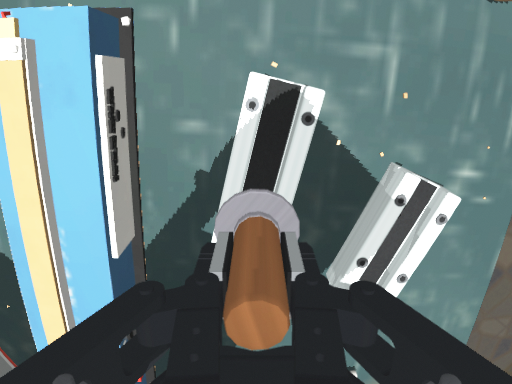

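servo_tool:
  rows:
    - [[0.25, 0.04, 0], 0, 0]
    - [[0.25, 0.04, 0], 0, 0]
    - [[0.25, 0.04, 0], 0, 0]
    - [[0.25, 0.04, 0], 0, 0]
    - [[0.25, 0.04, 0], 0, 0]

```text
clock: 12.02
eef_pos: [491.7, -190.8, 111.3]
tcp_rot: [3.142, -0.0, 0.386]
contact_force: [0.5, -0.2, -0.4]
opening: 0.272
```

servo_tool:
  rows:
    - [[0.25, 0.04, 0], 0, 0]
    - [[0.25, 0.04, 0], 0, 0]
    - [[0.25, 0.04, 0], 0, 0]
    - [[0.25, 0.04, 0], 0, 0]
    - [[0.25, 0.03, 0], 0, 0]

```text
clock: 12.43
eef_pos: [504.2, -188.9, 111.3]
tcp_rot: [3.142, -0.0, 0.386]
contact_force: [0.3, 0.2, -0.9]
opening: 0.267
```

servo_tool:
  rows:
    - [[0.25, 0.04, 0], 0, 0]
    - [[0.25, 0.04, 0], 0, 0]
    - [[0.25, 0.04, 0], 0, 0]
    - [[0.25, 0.04, 0], 0, 0]
    - [[0.25, 0.03, 0], 0, 0]

```text
clock: 12.85
eef_pos: [516.6, -187.0, 111.3]
tcp_rot: [-3.142, 0.0, 0.386]
contact_force: [0.3, -0.4, -0.9]
opening: 0.267
```

servo_tool:
  rows:
    - [[0.25, 0.04, 0], 0, 0]
    - [[0.25, 0.04, 0], 0, 0]
    - [[0.25, 0.04, 0], 0, 0]
    - [[0.25, 0.04, 0], 0, 0]
    - [[0.25, 0.03, 0], 0, 0]

```text
clock: 13.27
eef_pos: [529.1, -185.1, 111.3]
tcp_rot: [-3.142, 0.0, 0.386]
contact_force: [0.1, 0.3, -2.0]
opening: 0.267
```

servo_tool:
  rows:
    - [[0.25, 0.04, 0], 0, 0]
    - [[0.25, 0.04, 0], 0, 0]
    - [[0.25, 0.04, 0], 0, 0]
    - [[0.25, 0.04, 0], 0, 0]
    - [[0.25, 0.03, 0], 0, 0]

```text
clock: 13.68
eef_pos: [541.6, -183.2, 111.3]
tcp_rot: [-3.142, 0.0, 0.386]
contact_force: [0.6, 0.1, -1.0]
opening: 0.271
```

servo_tool:
  rows:
    - [[0.25, 0.04, 0], 0, 0]
    - [[0.25, 0.04, 0], 0, 0]
    - [[0.25, 0.04, 0], 0, 0]
    - [[0.25, 0.04, 0], 0, 0]
    - [[0, 0, 0], 0, 0]

```text
clock: 14.1
eef_pos: [552.0, -181.7, 111.3]
tcp_rot: [3.141, -0.0, 0.386]
contact_force: [0.1, 1.2, -0.9]
opening: 0.268
```

```bash
python3 -c "
from h import *
tipbar()
s,f=snap('wrist','w9');s,f=snap('side','s9')"
```

```text
14.1 [ 551.9641972  -181.65991165  111.34948522] bar xyz 83.9997136081504 -0.7207653934334979 20.649485217782242 F [ 0.10077605  1.22580471 -0.86240221]
```

View pics/w9.png

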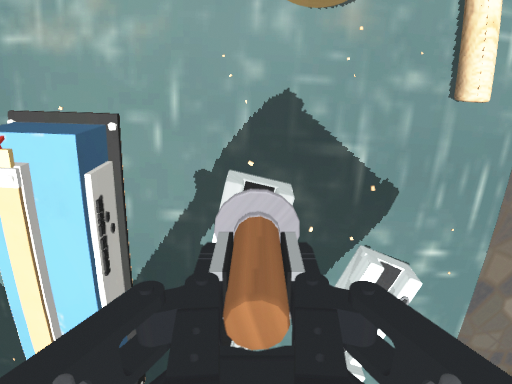

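At x = 84 mm the pass is complete. I'm lifting straight up, then carrying back.

servo_tool:
  rows:
    - [[0, 0, 0.5], 0, 0]
    - [[0, 0, 1.2], 0, 0]
    - [[0, 0, 2.2], 0, 0]
    - [[0, 0, 2.8], 0, 0]
    - [[0, 0, 2.8], 0, 0]

```text
clock: 14.62
eef_pos: [550.9, -181.6, 208.0]
tcp_rot: [-3.141, 0.0, 0.386]
contact_force: [0.5, -0.1, -0.1]
opening: 0.269
```

servo_tool:
  rows:
    - [[0, 0, 2.8], 0, 0]
    - [[0, 0, 2.8], 0, 0]
    - [[0, 0, 2.8], 0, 0]
    - [[0, 0, 2.8], 0, 0]
    - [[0, 0, 2.4], 0, 0]

```text
clock: 15.03
eef_pos: [551.2, -181.7, 345.8]
tcp_rot: [3.14, -0.002, 0.386]
contact_force: [-0.3, -0.3, -1.0]
opening: 0.272
```

servo_tool:
  rows:
    - [[0, 0, 0], 0, 0]
    - [[-0.2, 1.6, 0], 0, 0]
    - [[-0.4, 2.8, 0], 0, 0]
    - [[-0.4, 3.2, 0], 0, 0]
    - [[-0.4, 3.2, 0], 0, 0]

```text
clock: 15.45
eef_pos: [536.5, -72.9, 342.5]
tcp_rot: [-3.142, 0.0, 0.384]
contact_force: [1.0, 0.7, -0.9]
opening: 0.267
```

servo_tool:
  rows:
    - [[-0.4, 3.2, 0], 0, 0]
    - [[-0.4, 3.2, 0], 0, 0]
    - [[-0.4, 3.2, 0], 0, 0]
    - [[-0.4, 3.2, 0], 0, 0]
    - [[-0.4, 3.2, 0], 0, 0]

```text
clock: 15.87
eef_pos: [516.5, 87.7, 342.6]
tcp_rot: [3.142, -0.0, 0.386]
contact_force: [0.3, 0.3, -1.0]
opening: 0.269
```

servo_tool:
  rows:
    - [[-0.4, 3.2, 0], 0, 0]
    - [[-0.4, 3.2, 0], 0, 0]
    - [[-0.4, 3.2, 0], 0, 0]
    - [[-0.1, 1.8, 0], 0, 0]
    - [[0, 0.6, 0], 0, 0]

```text
clock: 16.28
eef_pos: [503.5, 208.8, 342.4]
tcp_rot: [-3.141, -0.0, 0.388]
contact_force: [-0.1, -0.0, -1.1]
opening: 0.265
```

servo_tool:
  rows:
    - [[0, 0, 0], 0, 0]
    - [[0, 0, 0], 0, 0]
    - [[0, 0, 0], 0, 0]

```text
clock: 16.53
eef_pos: [504.4, 205.2, 342.3]
tcp_rot: [3.141, 0.0, 0.385]
contact_force: [0.5, -0.3, -0.9]
opening: 0.263
```

servo_tool:
  rows:
    - [[0.06, 0.4, 0], 0, 0]
    - [[0, 0, -2.0], 0, 0]
    - [[0, 0, -3.0], 0, 0]
    - [[0, 0, -3.0], 0, 0]
    - [[0, 0, -3.0], 0, 0]

```text
clock: 16.95
eef_pos: [505.4, 209.6, 231.5]
tcp_rot: [3.142, -0.001, 0.384]
contact_force: [0.2, -0.2, -1.8]
opening: 0.265
```

servo_tool:
  rows:
    - [[0, 0, -3.0], 0, 0]
    - [[0, 0, -2.2], 0, 0]
    - [[0, 0, -0.9], 0, 0]
    - [[0, 0, 0], 0, 0]
    - [[0, 0, 0], 0, 0]

```text
clock: 17.37
eef_pos: [505.5, 210.1, 171.9]
tcp_rot: [-3.142, -0.0, 0.385]
contact_force: [-0.1, 0.1, -1.2]
opening: 0.267
```

```bash
python3 - <<'E'
from h import *
s,f=snap("side","s10"); print(s["eef_pos"],s["tcp_rot"],s["qvel"])
tip=s["eef_pos"]+[0,0,-90.7]; print(tip,proj(s,f,[tip,[505,209.4,62]]))
im=f["frame"][150:320,130:300,::-1]; cv2.imwrite("pics/c10.png",cv2.resize(im,(595,595),interpolation=cv2.INTER_CUBIC))
E
```

```text
[505.501642   210.12070415 171.89256193] [-3.14157842e+00 -2.03850381e-04  3.85103139e-01] [ 0.00264589 -0.02407159 -0.02070609 -0.0002044   0.00330055  0.0003639 ]
[505.501642   210.12070415  81.19256193] [[202.6163955  265.30025476]
 [203.71268987 272.60577067]]
```

View pics/c10.png

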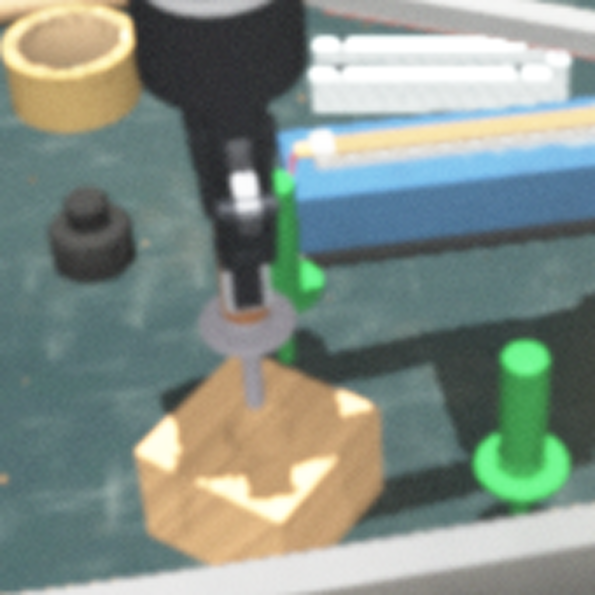

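servo_tool:
  rows:
    - [[-0.04, -0.07, -1.0], 0, 0]
    - [[0, 0, -1.5], 0, 0]
    - [[0, 0, -1.5], 0, 0]
    - [[0, 0, -1.0], 0, 0]
    - [[0, 0, -0.8], 0, 0]

```text
clock: 17.83
eef_pos: [504.7, 209.7, 112.9]
tcp_rot: [-3.142, -0.0, 0.386]
contact_force: [-1.1, 0.2, -0.4]
opening: 0.266
```

servo_tool:
  rows:
    - [[0, 0, -0.7], 0, 0]
    - [[0, 0, -0.5], 0, 0]
    - [[0, 0, -0.3], 0, 0]
    - [[0, 0, 0], 0, 0]
    - [[0, 0, 0], 0, 0]

```text
clock: 18.25
eef_pos: [504.8, 209.7, 98.5]
tcp_rot: [-3.142, -0.0, 0.386]
contact_force: [0.4, -0.5, -1.2]
opening: 0.27
```

servo_tool:
  rows:
    - [[0, 0, -0.06], 0, 0]
    - [[0, 0, 0], 0, 0]
    - [[0, 0, 0], 0, 0]

```text
clock: 18.5
eef_pos: [504.7, 209.7, 97.9]
tcp_rot: [-3.142, -0.0, 0.386]
contact_force: [-0.6, -1.0, -0.9]
opening: 0.271
```

servo_tool:
  rows:
    - [[0, 0, -0.04], 0, 0]
    - [[0, 0, 0], 0, 2.6]
    - [[0, 0, 0], 0, 3.0]
    - [[0, 0, 0], 0, 4.0]
    - [[0, 0, 0], 0, 6.0]

```text
clock: 18.92
eef_pos: [504.6, 209.6, 97.3]
tcp_rot: [-3.142, -0.0, 0.386]
contact_force: [0.3, 0.0, 1.3]
opening: 0.589
```

servo_tool:
  rows:
    - [[0, 0, 0], 0, 8.54]
    - [[0, 0, 0], 0, 8.54]
    - [[0, 0, 0], 0, 8.54]
    - [[0, 0, 0], 0, 8.54]
    - [[0, 0, 0], 0, 8.54]

```text
clock: 19.33
eef_pos: [504.6, 209.6, 97.3]
tcp_rot: [-3.142, -0.0, 0.386]
contact_force: [0.2, -0.1, -0.8]
opening: 1.003
```

```bash
python3 -c "
from h import *
s,f=snap('wrist','w11');print(s['clock'],s['eef_pos'],s['contact_force'],s['opening'])"
```

```text
19.3333 [504.60256592 209.63533604  97.27194646] [ 0.16665233 -0.06636975 -0.76532736] 1.0034029042480783
```

View pics/w11.png

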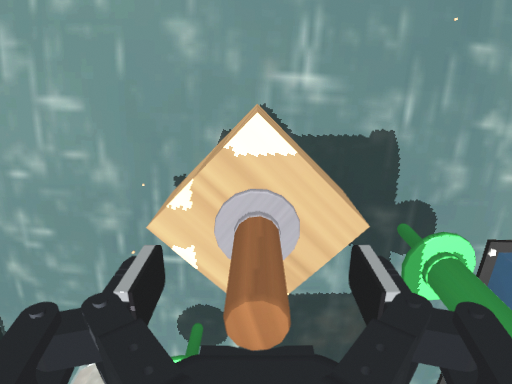

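The stylus is seated, with its disc flat at (257,227) as before, and the fingers are clear. I'm retreating straight up.

servo_tool:
  rows:
    - [[0, 0, 1.0], 0, 8.54]
    - [[0, 0, 2.0], 0, 8.54]
    - [[0, 0, 3.0], 0, 8.54]
    - [[0, 0, 3.0], 0, 8.54]
    - [[0, 0, 3.0], 0, 8.54]

```text
clock: 19.8
eef_pos: [504.3, 209.5, 219.2]
tcp_rot: [-3.142, 0.0, 0.386]
contact_force: [0.3, -0.7, 0.1]
opening: 0.997
```

servo_tool:
  rows:
    - [[0, 0, 3.0], 0, 8.54]
    - [[0, 0, 3.0], 0, 8.54]
    - [[0, 0, 2.0], 0, 8.54]
    - [[0, 0, 0], 0, 8.54]
    - [[0, 0, 0], 0, 8.54]

```text
clock: 20.22
eef_pos: [505.0, 209.8, 299.1]
tcp_rot: [-3.142, -0.003, 0.386]
contact_force: [-1.2, -0.7, -0.3]
opening: 1.001
```

```bash
python3 - <<'E'
from h import *
s,f=snap('wrist','w12');print(s['clock'],s['eef_pos'],s['contact_force'],abs(s['qvel']).max())
print(proj(s,f,[[505,209.4,141],[505,209.4,67]]))
s2,f2=snap('side','s12')
a=cv2.resize(f["frame"][75:225,170:320,::-1],(400,400),interpolation=cv2.INTER_CUBIC)
b=cv2.resize(f2["frame"][190:340,130:280,::-1],(400,400),interpolation=cv2.INTER_CUBIC)
cv2.imwrite("pics/c12.png",np.hstack([a,b]))
E
```

```text
20.2167 [505.02479283 209.83737403 299.08914164] [-1.24912383 -0.71902953 -0.30505926] 0.04257239610932978
[[257.42494005 169.74242148]
 [257.23648255 152.46688672]]
```

View pics/c12.png

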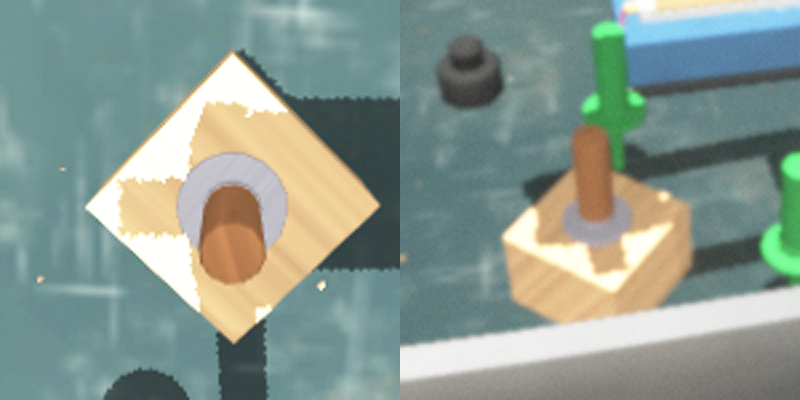

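Both views show the stylus upright in the stand's centre with its disc flat on top. The handle top is at about (257,169), predicted (257,170). I'm handing in.

```bash
python3 -c "
from h import *
print(r.sign_off())"
```

```text
the job is handed in; nothing more can be done
None
```

The stylus is back upright in its stand, released, and the job was handed in at about 20 s. `sign_off` reports no verdict, so none of the results below has been confirmed by the judge.

- **Pass along the long bar:** I took the stylus over the sealer and ran its tip from x = −66 mm to x = +84 mm in one pass at 3 cm/s. It stayed 1 mm or less off the groove's centreline, about 4–5 mm above the dark floor. These positions are calculated from the arm pose and camera calibration, not seen directly, because the tip was hidden in the groove. Because the tip never touched the floor, the tool force stayed at noise level, at most about 2 N.
- **Shorter bar:** the tip stayed about 100 mm away from it throughout.
- **Stand:** the final wrist and side pictures show the guard disc flat on the block and the handle top within about 1 pixel of where it should be. The open gripper was clear, about 200 mm above its release position. No check failed.
- **Small disagreement:** the top and wrist cameras differed by about 2 mm on the stand's position. I used the wrist values, and they held.

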